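Vent the cap of a nested bottle by a quarter turn

TASK

Get the square white bottle ready for the autoclave: carry it upright to the grey nest and lower it in without dropping it, so that it sits fully home and cannot turn. Then screw its blue cap down (clockwise) until it bottoms out, back it off a quarter turn so that it can vent, and finish while still gripping the cap there, with the bottle still home in the nest; leave the petri dish, the flask and the amber bottle where they are.

Things in the scene. Friction and masses are not known exactly. Their poses are not given: they have to be found in the camera images.
- bottle: Loose square white wide-mouth bottle with a blue screw cap, about 0.24 kg in all. Body 52 x 52 mm in plan, 56 mm tall, slightly rounded edges; it stands free on the bench at the start. Origin: centre of its underside; z up along the bottle, x and y square to its flat sides. All four sides are alike for the nest.
- cap_shell: The blue ribbed cap, a cylinder 44 mm across, 22 mm tall, coaxial with the bottle; white radial line on top. Origin: centre of its underside, 60 mm above the bottle's underside when screwed fully down, 4 mm higher per turn unscrewed; z up; x along the white line, turning with the cap. It cannot come off the bottle; the bottle can be lifted by it.
- cap_top (a point): Centre of the cap's top face, 22 mm above the cap's underside.
- cap (a joint): Angle of the cap on the bottle in rad: 0 = screwed down to its hard stop (bottomed out), growing as it is unscrewed (counter-clockwise seen from above). At the start it is 1.2 to 2.8. Friction about 0.06 N m, so the cap turns with a gripper only while the bottle is kept from turning.
- nest: Fixed grey square nest on a 110 x 110 mm aluminium plate on the bench, open at the corners. Its upright walls end 20 mm above the bench, then lips flare outward to 27 mm high, about 66 mm apart. Origin: centre of the plate's underside, on the bench; z up; x and y square to its walls. The bottle fits in any of four quarter-turn orientations.
- nest_floor (a point): Centre of the recess floor, 6 mm above the nest's origin: the bottle's underside comes here. The recess is 55 x 55 mm in plan: 1.5 mm play on each side of the bottle, which lets a seated bottle turn about 0.07 rad either way.
- petri_dish: Bystander: clear petri dish, 58 mm across, 15 mm tall, loose. Origin: centre of its underside.
- flask: Bystander: clear conical flask, 66 mm across, 77 mm tall, loose. Origin: centre of its underside.
- amber_bottle: Bystander: small round amber bottle, 40 mm across, 75 mm tall, loose. Origin: centre of its underside.
Things that resemble listed ones, but are neither listed nor needed, are in the scene too. What is shaped like the nest but pink, red or yellow is not meant.

How it is judged (in metres and radians):
On the way, in this order (a step that is already met when the one before it is completed fails the run):
1. the bottle stands fully home in the nest, with the cap not yet screwed down (horizontal distance between bottle and nest below 0.005 m and z of bottle in the frame of nest between 0.004 and 0.0085 m and angle between bottle's own z axis and vertical below 0.06 rad and value of joint cap above 0.5 rad), for 0.2 s.
2. with the bottle in the nest, the cap is screwed down to its stop (within 0.08 rad) (horizontal distance between bottle and nest below 0.005 m and z of bottle in the frame of nest between 0.004 and 0.0085 m and angle between bottle's own z axis and vertical below 0.06 rad and value of joint cap below 0.08 rad), for 0.1 s.
At the end, for the whole second after the job is handed in: The bottle is upright and home in the nest (within 5 mm of its centre and 2.5 mm of its floor), the cap is still, 1.57 rad (within 0.35) back from its stop, and the fingers grip the cap with at least 2 N; the bystanders are within 30 mm of where they stood (horizontal distance between bottle and nest below 0.005 m and z of bottle in the frame of nest between 0.004 and 0.0085 m and angle between bottle's own z axis and vertical below 0.06 rad and value of joint cap between 1.22 and 1.92 rad and velocity of joint cap between -0.1 and 0.1 rad/s and contact force between the fingers and cap_shell above 2 N and distance of each of petri_dish, flask, amber_bottle from where it was at the start of the episode below 0.03 m); the arm keeps its last pose, push and grip.
It fails at once if the bottle is tipped more than 40 degrees (angle between bottle's own z axis and vertical above 0.7 rad).
It fails at once if the bottle is let fall from above the nest or bench (height (world z) of bottle above 0.03 m and contact force between the fingers and bottle below 0.05 N and linear speed of bottle above 0.25 m/s).
It fails at once if a bystander (petri dish, flask, amber bottle) is pushed more than 30 mm (distance of any of petri_dish, flask, amber_bottle from where it was at the start of the episode above 0.03 m).
It also fails if it takes over 64 s, if anything falls off the work surface, if the arm or the gripper's body presses on something with over 40 N, if the wrist force passes 120 N, or if a joint passes its speed limit or range.

ROBOT

A 6-joint arm with a two-finger parallel gripper is mounted at the origin on a cart in front of the work surface, level with it; the furniture and walls round the work are solid. World frame = base frame: x ahead of the robot, y to its left, z up, the work surface at z = 0. Lengths are in m, angles in degrees, forces in N, time in s.
With the tool pointing down it reaches from about 0.35 to 0.875 m from the base axis. Payload 4.2 kg.
Tool frame: the origin (TCP) lies where the fingers leave the gripper's body, on its centre line; the fingertips stand 70 mm ahead of it and the grasp point (between the pads) lies 51 mm ahead of it; z points along the fingers, y is the direction in which the jaws open and shut (so a half turn about z gives the same grasp; the last joint's range is limited). The gripper opens to 87 mm and grips with 3 to 60 N. Pads are 19 mm wide; open, the fingers measure 117 mm over their backs; the gripper's body (75 mm by 190 mm) begins 51 mm behind the grasp point.
Start: joints at [83.915, 22.042, 0.453, 0, -68.411, -14.817], TCP at [0.223, 0.584, 0.292] pointing down, gripper open.
Joint ranges: [-179.83, 179.83], [-69.29, 118.12], [-61.27, 80.66], [-181.25, 117.63], [-171.15, -9.14], [-177.46, 177.46]. Speed limits (degrees/s): [159.86, 159.86, 180, 180, 180, 180].

INTERFACE

Orientations are given as a 3x3 rotation matrix whose columns are the frame's x, y, z axes.
In Python, from station import sense, capture, camera_model, finish_job gives the robot as it stands.
- The arm moves only by the shell command python3 -m inch 'ROWS'. ROWS is JSON, a list of rows, each an object with "hand": the closure, from 0 (fully open) to 1 (shut); "slide": the shift along the world's x, y, z in cm, a list of three; "yaw": the turn about the world's z in rad. A call has 1 to 10 rows; each row is the pose to reach, as a shift and turn from the pose commanded when the call began; what a row does not reach only later rows make up. A row lasts 1/8 s, in which the tool goes at most 62.5 mm and 10.7 degrees, less where a joint would pass 70% of its speed; a pose out of reach is approached as far as the arm can. A call with a gripper value outside its range is refused whole. The fingers move at their own pace and stop on an object; the grip force is fixed at half the most. Time passes only in rows, so rows that repeat a pose let the fingers close. It gives the time, the measured TCP pose, the force and the opening at its end, in the units of the state.
- sense(): the state, without advancing time (a new reading comes with each control period).
- capture(name): name is "scene" or "top" or "wrist"; returns the picture (420x560x3 uint8, blue, green, red); there is no depth.
- camera_model(name): a dict with "mtx" (3x3 intrinsics, pixels), "k1" (the pictures are not rectified: a ray, as slopes to the right and down, at radius r is drawn at 1 + k1 r^2 times it, then the intrinsics apply), "xyz" and "orientation" of the camera in the world; the wrist camera has in their place "tool_from_camera" (4x4, takes a point from camera to tool coordinates, whose origin is the TCP and whose axes are the flange's). Camera axes: x right, y up, looking along -z (the intrinsics and any distortion apply to the point x, -y, -z); pixel columns grow to the right and rows downward; lengths in m; the calibration is good to about 2 mm. A picture is of the moment at which its call begins: read the wrist's pose just before it. camera_model takes no time and is no camera call.
- finish_job(): hands the job in, once; it reports no verdict.
The state is a dict: "time_s": time; "joints": joint angles; "joint_velocities": joint speeds; "effort": joint torques, N m; "tcp_pos": TCP position; "ee_rot": TCP orientation; "wrist_force": force on the tool from outside, world axes, zero at the start; "moment": the same for the moment, N m; "gripper_width": opening from 0.0 (shut) to 1.0 (fully open).
Only numpy, scipy, OpenCV 4.12 (cv2) and the standard library are available. Lean on these libraries where they do the work, as an engineer would, in place of code of your own. Each camera call takes 0.05 s, during which the arm holds its last target. There are 200 camera calls.

## Working session

There is one attempt and no reset: what is moved stays moved. The work goes in short steps, Python scripts to look and compute and a shell command to move; the robot and the scene stay as the last step left them, time stands still between calls to the robot, and variables do not carry over. Pictures are saved under pics/ and viewed, about 8 in all and at most 12, crops included, and the job is handed in when it is done.

```bash
mkdir -p pics; cat > h.py <<'E'
import numpy as np, cv2
from station import sense, capture, camera_model
def cam(name):
    m=camera_model(name)
    if name=="wrist":
        s=sense(); T=np.array(m["tool_from_camera"]); R=np.array(s["ee_rot"])
        return m, np.array(s["tcp_pos"])+R@T[:3,3], R@T[:3,:3]
    return m, np.array(m["xyz"]), np.array(m["orientation"])
def ray(c,uv,z):
    m,p,R=c; K=np.array(m["mtx"],float)
    d=cv2.undistortPoints(np.array([[uv]],float),K,np.array([m["k1"],0,0,0,0.]))[0,0] if 0 else None
    q=np.linalg.inv(K)@np.array([uv[0],uv[1],1.]); a=q[:2].copy()
    for _ in range(30): a=q[:2]/(1+m["k1"]*(a@a))
    v=R@np.array([a[0],-a[1],-1.])
    return p+v*(z-p[2])/v[2]
def proj(c,P):
    m,p,R=c; v=R.T@(np.array(P,float)-p); a=np.array([v[0],-v[1]])/-v[2]
    a=a*(1+m["k1"]*(a@a)); return (np.array(m["mtx"])@[a[0],a[1],1])[:2]
E
python3 - <<'E'
from h import *
print(sense()); 
for n in("top","scene","wrist"):
    c=cam(n); im=capture(n); cv2.imwrite(f"pics/{n}0.png",im); print(n,c[0])
E
```

```text
{'time_s': 0.0, 'joints': array([ 8.39153593e+01,  2.20923953e+01,  3.80185309e-01, -2.82231737e-02,
       -6.84122328e+01, -1.48145998e+01]), 'joint_velocities': array([ 0.03747961, -0.00046523, -0.10218997, -0.00755057,  0.07961724,
       -0.03881738]), 'effort': array([ 1.63079236e-03, -3.90667176e+01,  1.87400079e+01,  4.21957567e+00,
        1.09988110e-02, -1.77653769e-04]), 'tcp_pos': array([0.22279226, 0.58346272, 0.29114698]), 'ee_rot': array([[ 9.34144397e-01, -3.56894627e-01, -6.85669668e-04],
       [-3.56895267e-01, -9.34142019e-01, -2.11110701e-03],
       [ 1.12929901e-04,  2.21679105e-03, -9.99997537e-01]]), 'wrist_force': array([-0.3001366 ,  0.34327083, -0.57513497]), 'moment': array([ 0.00074459,  0.01369383, -0.01276725]), 'gripper_width': 0.9980152754587931}
top {'mtx': array([[413.49278035,   0.        , 279.88911348],
       [  0.        , 413.49278035, 212.29884391],
       [  0.        ,   0.        ,   1.        ]]), 'k1': 0.04182591378573775, 'xyz': array([ 0.40204758, -0.07476213,  1.49159339]), 'orientation': array([[ 2.23222351e-03,  9.96504782e-01, -8
[... 409 characters left out ...]
y([[ 0.75068295,  0.25116552, -0.61105727],
       [-0.66051565,  0.30483407, -0.68614523],
       [ 0.01393505,  0.91869041,  0.39473249]])}
wrist {'mtx': array([[298.68117229,   0.        , 278.96851299],
       [  0.        , 298.68117229, 215.9487794 ],
       [  0.        ,   0.        ,   1.        ]]), 'k1': -0.06629931597133358, 'tool_from_camera': array([[-3.60249284e-04,  9.63571059e-01,  2.67452209e-01,
         7.44134137e-02],
       [ 9.99997917e-01,  8.84453299e-04, -1.83952517e-03,
        -8.57734343e-05],
       [-2.00906220e-03,  2.67450989e-01, -9.63569371e-01,
        -9.27021325e-02],
       [ 0.00000000e+00,  0.00000000e+00,  0.00000000e+00,
         1.00000000e+00]])}
```

View pics/top0.png

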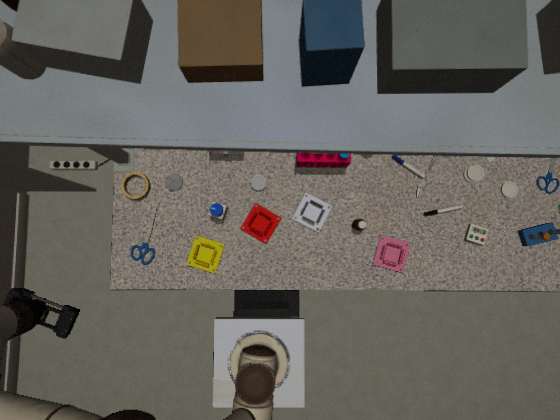

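View pics/scene0.png

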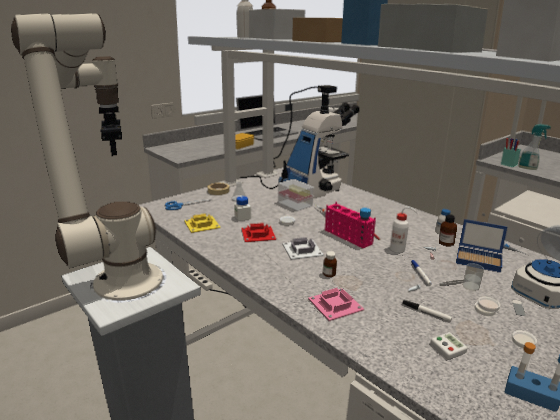

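```bash
python3 - <<'E'
from h import *
c=cam("top")
for n,uv,z in [("cap",(216.5,210),.087),("nest",(313,212),.006),("amber",(360,225),.07),("flask",(174,183),.0),("dish",(259,183),.01),("red",(261,223),.01)]:
    p=ray(c,uv,z); print(n,p.round(4),np.hypot(*p[:2]).round(3))
a=cv2.imread("pics/top0.png")[160:280,150:400]
b=cv2.imread("pics/scene0.png")[165:285,170:350]
a=cv2.resize(a,None,fx=3.2,fy=3.2,interpolation=cv2.INTER_CUBIC); cv2.imwrite("pics/crop1.png",a)
E
```

```text
cap [0.5271 0.1424 0.087 ] 0.546
nest [ 0.5279 -0.1929  0.006 ] 0.562
amber [ 0.478  -0.3489  0.07  ] 0.592
flask [0.633  0.3112 0.    ] 0.705
dish [0.6324 0.0022 0.01  ] 0.632
red [ 0.4875 -0.0059  0.01  ] 0.488
```

View pics/crop1.png

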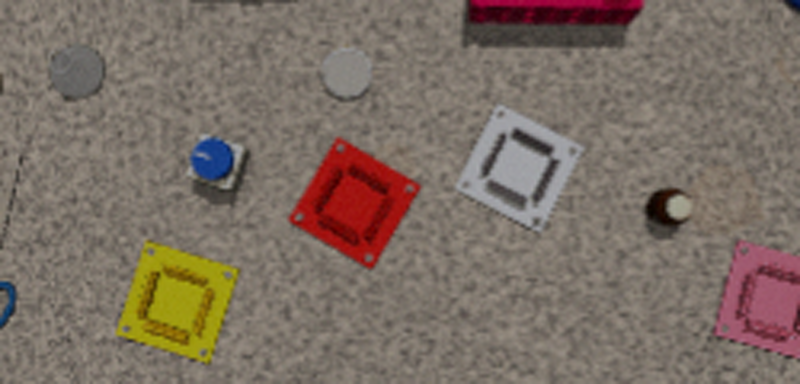

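Bottle at top (217,211): the only square white body with a blue cap; the other white or blue-capped bottles (scene (399,233), (365,215), (445,220)) are round or clutter. Nest candidates in the top view are grey (313,212), red (261,223), yellow (206,254) and pink (391,253), so I choose the grey one. Next I move above the bottle for a close look.

```bash
python3 -m inch '[{"hand":0,"slide":[30.4,-44.2,0],"yaw":0.1},{"hand":0,"slide":[30.4,-44.2,0],"yaw":0.1},{"hand":0,"slide":[30.4,-44.2,0],"yaw":0.1},{"hand":0,"slide":[30.4,-44.2,0],"yaw":0.1},{"hand":0,"slide":[30.4,-44.2,0],"yaw":0.1},{"hand":0,"slide":[30.4,-44.2,0],"yaw":0.1},{"hand":0,"slide":[30.4,-44.2,0],"yaw":0.1},{"hand":0,"slide":[30.4,-44.2,0],"yaw":0.1},{"hand":0,"slide":[30.4,-44.2,0],"yaw":0.1},{"hand":0,"slide":[30.4,-44.2,0],"yaw":0.1}]'
python3 -m inch '[{"hand":0,"slide":[0,0,-5],"yaw":0},{"hand":0,"slide":[0,0,-5],"yaw":0},{"hand":0,"slide":[0,0,-5],"yaw":0},{"hand":0,"slide":[0,0,-5],"yaw":0}]'
python3 - <<'E'
from h import *
s=sense(); print(s["time_s"],s["joints"].round(1),s["tcp_pos"].round(4),s["ee_rot"].round(3).tolist())
im=capture("wrist"); cv2.imwrite("pics/w1.png",cv2.resize(im,None,fx=1.42,fy=1.42,interpolation=cv2.INTER_CUBIC))
E
```

```text
time_s: 1.4
tcp_pos: [0.5277, 0.1398, 0.2916]
ee_rot: [[0.964, -0.266, -0.001], [-0.266, -0.964, -0.001], [-0.001, 0.001, -1.0]]
wrist_force: [0.3, 0.6, -0.8]
gripper_width: 0.999
time_s: 1.9
tcp_pos: [0.5276, 0.1427, 0.2442]
ee_rot: [[0.965, -0.261, 0.003], [-0.261, -0.965, 0.001], [0.003, -0.002, -1.0]]
wrist_force: [0.1, -0.3, 0.2]
gripper_width: 1.003
1.9 [ 32.2  16.7 -14.9   0.  -58.2  42.7] [0.5276 0.1427 0.2442] [[0.965, -0.261, 0.003], [-0.261, -0.965, 0.001], [0.003, -0.002, -1.0]]
```

View pics/w1.png

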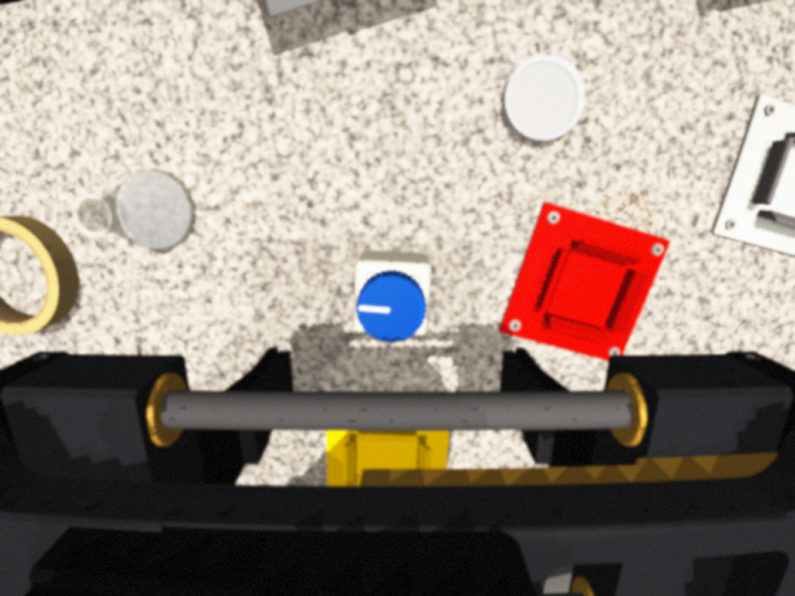

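```bash
python3 - <<'E'
from h import *
c=cam("wrist"); f=1.42
print("cap",ray(c,(391/f,306/f),.0835).round(4), "r", [ray(c,(x/f,306/f),.0835).round(4).tolist() for x in(357,426)])
P=[ray(c,(x/f,y/f),.056) for x,y in((357,264),(431,264))]
d=P[1]-P[0]; print(P,np.hypot(*d[:2]),np.degrees(np.arctan2(d[1],d[0])))
s=sense()
R=s["ee_rot"]; print("jaw",np.degrees(np.arctan2(R[1,1],R[0,1])), s["tcp_pos"])
E=0
im=cv2.imread("pics/w1.png")[230:360,330:460]; hsv=cv2.cvtColor(im,cv2.COLOR_BGR2HSV)
m=cv2.inRange(hsv,(105,120,80),(130,255,255)); ct=max(cv2.findContours(m,0,2)[0],key=cv2.contourArea)
(x,y),r=cv2.minEnclosingCircle(ct); print(x+330,y+230,r)
w=cv2.inRange(hsv,(0,0,215),(180,60,255)); ct=max(cv2.findContours(w,0,2)[0],key=cv2.contourArea); print(cv2.minAreaRect(ct),cv2.boundingRect(ct))
E
```

```text
cap [0.533  0.1442 0.0835] r [[0.5385, 0.1645, 0.0835], [0.5273, 0.1233, 0.0835]]
[array([0.55988146, 0.16077375, 0.056     ]), array([0.5469432 , 0.11297038, 0.056     ])] 0.04952333179878329 -105.14459125332789
jaw -105.1221300935732 [0.52749651 0.14257528 0.24403611]
391.0 306.75 35.20042037963867
((64.13682556152344, 52.64255142211914), (133.4547119140625, 100.26030731201172), 2.9108378887176514) (0, 0, 130, 105)
```

Wrist view: blue cap centre (391,308), its white line pointing left to (358,309), body top edge (357..431,264). The jaws are already square to the body within 0.1°. I descend and grip the body high (46 mm), so the fingertips clear the nest lips.

```bash
python3 -m inch '[{"hand":0,"slide":[0.25,0.15,-5],"yaw":0},{"hand":0,"slide":[0.25,0.15,-10],"yaw":0},{"hand":0,"slide":[0.25,0.15,-13],"yaw":0},{"hand":0,"slide":[0.25,0.15,-14.7],"yaw":0},{"hand":0,"slide":[0.25,0.15,-14.7],"yaw":0},{"hand":0.6,"slide":[0.25,0.15,-14.7],"yaw":0},{"hand":0.6,"slide":[0.25,0.15,-14.7],"yaw":0},{"hand":0.6,"slide":[0.25,0.15,-14.7],"yaw":0},{"hand":0.6,"slide":[0.25,0.15,-14.7],"yaw":0},{"hand":0.6,"slide":[0.25,0.15,-14.7],"yaw":0}]'
python3 -m inch '[{"hand":0.6,"slide":[0,0,0],"yaw":0},{"hand":0.6,"slide":[0,0,0],"yaw":0},{"hand":0.6,"slide":[0,0,0],"yaw":0}]'
```

```text
time_s: 3.2
tcp_pos: [0.5299, 0.1438, 0.0958]
ee_rot: [[0.965, -0.261, 0.001], [-0.261, -0.965, 0.001], [0.001, -0.001, -1.0]]
wrist_force: [0.3, 0.5, 2.2]
gripper_width: 0.602
time_s: 3.58
tcp_pos: [0.5299, 0.1437, 0.0958]
ee_rot: [[0.965, -0.261, 0.001], [-0.261, -0.965, 0.001], [0.001, -0.001, -1.0]]
wrist_force: [-0.7, 2.7, 5.7]
gripper_width: 0.599
```

```bash
python3 -m inch '[{"hand":0.6,"slide":[0,0,2],"yaw":0},{"hand":0.6,"slide":[0,0,5],"yaw":0},{"hand":0.6,"slide":[0,0,8],"yaw":0},{"hand":0.6,"slide":[0,0,10],"yaw":0},{"hand":0.6,"slide":[0,-3,10],"yaw":0},{"hand":0.6,"slide":[0,-6,10],"yaw":-0.05},{"hand":0.6,"slide":[0,-9,10],"yaw":-0.1},{"hand":0.6,"slide":[0,-12,10],"yaw":-0.15},{"hand":0.6,"slide":[0,-15,10],"yaw":-0.2},{"hand":0.6,"slide":[0,-18,10],"yaw":-0.25}]'
python3 -m inch '[{"hand":0.6,"slide":[0,-3,0],"yaw":0},{"hand":0.6,"slide":[0,-6,0],"yaw":0},{"hand":0.6,"slide":[0,-8,0],"yaw":0},{"hand":0.6,"slide":[0,-9,0],"yaw":0},{"hand":0.6,"slide":[0,-9,0],"yaw":0},{"hand":0.6,"slide":[0,-9,0],"yaw":0}]'
python3 - <<'E'
from h import *
s=sense(); print(s["time_s"],s["joints"].round(1),s["tcp_pos"].round(4),s["ee_rot"].round(3).tolist())
im=capture("wrist"); cv2.imwrite("pics/w2.png",cv2.resize(im,None,fx=1.42,fy=1.42,interpolation=cv2.INTER_CUBIC))
E
```

```text
time_s: 4.82
tcp_pos: [0.528, -0.038, 0.1937]
ee_rot: [[0.869, -0.494, -0.004], [-0.494, -0.869, -0.0], [-0.003, 0.002, -1.0]]
wrist_force: [0.1, 0.3, -1.4]
gripper_width: 0.597
time_s: 5.58
tcp_pos: [0.5292, -0.1261, 0.195]
ee_rot: [[0.871, -0.492, -0.001], [-0.492, -0.871, 0.0], [-0.001, 0.0, -1.0]]
wrist_force: [-0.2, -0.9, -2.7]
gripper_width: 0.598
5.575 [  3.7  19.6 -18.7  -0.  -51.8  56.9] [ 0.5292 -0.1261  0.195 ] [[0.871, -0.492, -0.001], [-0.492, -0.871, 0.0], [-0.001, 0.0, -1.0]]
```

View pics/w2.png

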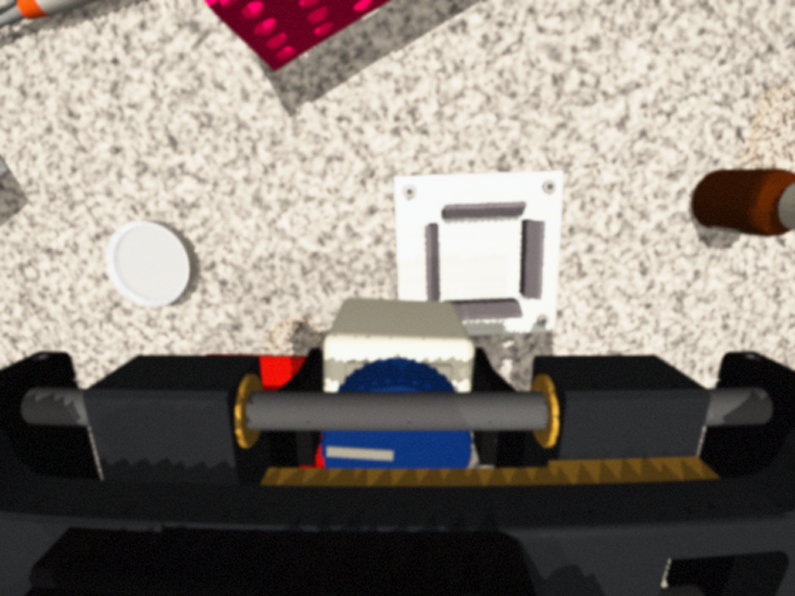

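Nest plate corners are at about (395,178), (563,172) and (554,329), with the screws at (409,191), (549,187) and (543,323). The bottle is held square, its front bottom edge at (345..463,300).

```bash
python3 - <<'E'
from h import *
c=cam("wrist"); f=1.42
g=lambda x,y,z: ray(c,(x/f,y/f),z)
A,B,D=g(395,178,.005),g(563,172,.005),g(554,329,.005)
for P,Q in((A,B),(D,B)): d=Q-P; print(np.hypot(*d[:2]),np.degrees(np.arctan2(d[1],d[0])))
print("plate centre",(A+D)/2)
s1,s2,s3=g(409,191,.005),g(549,187,.005),g(543,323,.005)
for P,Q in((s1,s2),(s3,s2)): d=Q-P; print(np.hypot(*d[:2]),np.degrees(np.arctan2(d[1],d[0])))
print("screw centre",(s1+s3)/2)
s=sense(); R=s["ee_rot"]; p=s["tcp_pos"]
print("tool x",np.degrees(np.arctan2(R[1,0],R[0,0])),"jaw",np.degrees(np.arctan2(R[1,1],R[0,1])))
zb=p[2]-.097-0+.001; 
for x in(345,404,463): print("bottle edge in tool",(R.T@(g(x,300,zb)-p)).round(4))
for x in(327,400,474): print("bottle top edge in tool",(R.T@(g(x,335,zb+.056)-p)).round(4))
E
```

```text
0.10875264649758967 -117.03088514791682
0.10692877309537097 -27.27186636673181
plate centre [ 0.52836806 -0.18969719  0.005     ]
0.09121560710565402 -117.47024973819678
0.09288030805265425 -26.892112260760147
screw centre [ 0.5266203  -0.18909242  0.005     ]
tool x -29.450380455403774 jaw -119.45037672446371
bottle edge in tool [ 0.0253 -0.0234  0.096 ]
bottle edge in tool [0.0252 0.0037 0.096 ]
bottle edge in tool [0.0252 0.0309 0.096 ]
bottle top edge in tool [ 0.0279 -0.0229  0.04  ]
bottle top edge in tool [0.0279 0.0012 0.04  ]
bottle top edge in tool [0.0278 0.0258 0.04  ]
```

```bash
python3 -m inch '[{"hand":0.6,"slide":[-0.15,-3,0],"yaw":0.04},{"hand":0.6,"slide":[-0.15,-5.5,0],"yaw":0.04},{"hand":0.6,"slide":[-0.15,-6.4,0],"yaw":0.04},{"hand":0.6,"slide":[-0.15,-6.4,-2.5],"yaw":0.04},{"hand":0.6,"slide":[-0.15,-6.4,-5],"yaw":0.04},{"hand":0.6,"slide":[-0.15,-6.4,-6.2],"yaw":0.04},{"hand":0.6,"slide":[-0.15,-6.4,-6.2],"yaw":0.04},{"hand":0.6,"slide":[-0.15,-6.4,-6.2],"yaw":0.04}]'
python3 - <<'E'
from h import *
s=sense(); print(s["time_s"],s["joints"].round(1),s["tcp_pos"].round(4),s["ee_rot"].round(3).tolist())
im=capture("wrist"); cv2.imwrite("pics/w3.png",cv2.resize(im[130:330,150:410],None,fx=3,fy=3,interpolation=cv2.INTER_CUBIC))
E
```

```text
time_s: 6.62
tcp_pos: [0.5287, -0.1905, 0.1342]
ee_rot: [[0.89, -0.457, 0.002], [-0.457, -0.89, -0.0], [0.002, -0.001, -1.0]]
wrist_force: [1.4, 1.1, -1.8]
gripper_width: 0.599
6.625 [ -3.3  25.4 -20.    0.  -44.5  66.1] [ 0.5287 -0.1905  0.1342] [[0.89, -0.457, 0.002], [-0.457, -0.89, -0.0], [0.002, -0.001, -1.0]]
```

View pics/w3.png

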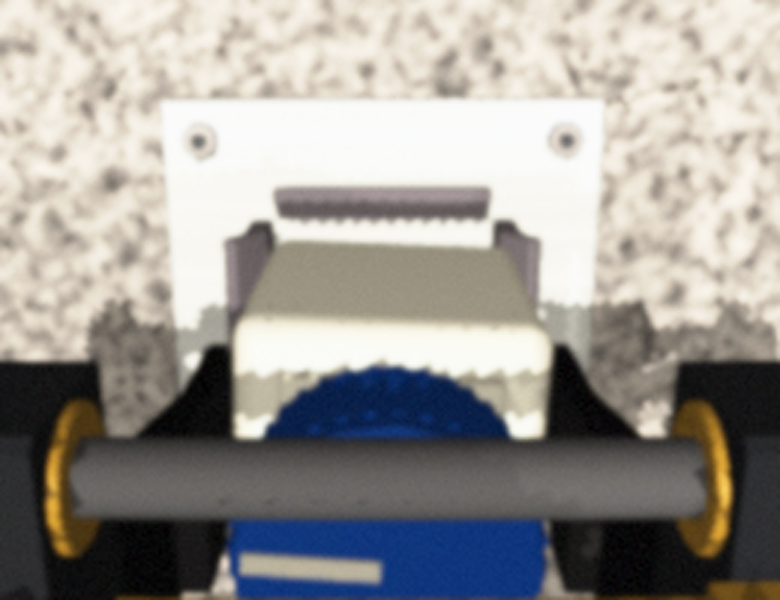

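Plate front edge runs from (163,101) to (602,101), the screws are at (199,141) and (566,140), and the bottle's front bottom edge is (275..497,243), square to the nest.

```bash
python3 - <<'E'
from h import *
c=cam("wrist"); s=sense(); R=s["ee_rot"]; p=s["tcp_pos"]
g=lambda x,y,z: (R.T@(ray(c,(150+x/3,130+y/3),z)-p))
for n,a in [("plateL",(163,101,.005)),("plateR",(602,101,.005)),("screwL",(199,141,.006)),("screwR",(566,140,.006)),("lipL",(276,188,.027)),("lipR",(490,188,.027)),("botL",(262,243,p[2]-.096)),("botR",(507,243,p[2]-.096)),("topL",(235,325,p[2]-.04)),("topR",(551,325,p[2]-.04))]: print(n,g(*a).round(4))
E
```

```text
plateL [ 0.053  -0.055   0.1295]
plateR [0.0529 0.0533 0.1294]
screwL [ 0.0432 -0.0464  0.1285]
screwR [0.0434 0.0446 0.1284]
lipL [ 0.0354 -0.025   0.1074]
lipR [0.0353 0.0236 0.1074]
botL [ 0.0254 -0.0271  0.0961]
botR [0.0254 0.0263 0.096 ]
topL [ 0.0266 -0.0239  0.0401]
topR [0.0266 0.0259 0.04  ]
```

```bash
python3 -m inch '[{"hand":0.6,"slide":[-0.1,0.1,0],"yaw":0},{"hand":0.6,"slide":[-0.1,0.1,-0.6],"yaw":0},{"hand":0.6,"slide":[-0.1,0.1,-1.2],"yaw":0},{"hand":0.6,"slide":[-0.1,0.1,-1.8],"yaw":0},{"hand":0.6,"slide":[-0.1,0.1,-2.3],"yaw":0},{"hand":0.6,"slide":[-0.1,0.1,-2.6],"yaw":0},{"hand":0.6,"slide":[-0.1,0.1,-2.6],"yaw":0},{"hand":0.6,"slide":[-0.1,0.1,-2.6],"yaw":0}]'
```

```text
time_s: 7.68
tcp_pos: [0.5277, -0.1892, 0.107]
ee_rot: [[0.89, -0.457, 0.001], [-0.457, -0.89, 0.0], [0.001, -0.001, -1.0]]
wrist_force: [1.9, 5.1, -2.2]
gripper_width: 0.6
```

```bash
python3 -m inch '[{"hand":0.6,"slide":[0.02,0.05,-0.2],"yaw":0},{"hand":0.6,"slide":[0.02,0.05,-0.35],"yaw":0},{"hand":0.6,"slide":[0.02,0.05,-0.48],"yaw":0},{"hand":0.6,"slide":[0.02,0.05,-0.52],"yaw":0},{"hand":0.6,"slide":[0.02,0.05,-0.52],"yaw":0}]'
```

```text
time_s: 8.3
tcp_pos: [0.5276, -0.1891, 0.1022]
ee_rot: [[0.889, -0.457, 0.001], [-0.457, -0.889, -0.0], [0.001, -0.001, -1.0]]
wrist_force: [2.8, 3.5, 0.6]
gripper_width: 0.597
```

```bash
python3 -m inch '[{"hand":0.6,"slide":[0,0,-0.1],"yaw":0},{"hand":0.6,"slide":[0,0,-0.1],"yaw":0},{"hand":0.6,"slide":[0,0,-0.1],"yaw":0}]'
```

```text
time_s: 8.68
tcp_pos: [0.5277, -0.1891, 0.1018]
ee_rot: [[0.89, -0.457, 0.002], [-0.457, -0.89, -0.0], [0.002, -0.001, -1.0]]
wrist_force: [2.4, 5.1, 3.5]
gripper_width: 0.594
```

```bash
python3 -m inch '[{"hand":0,"slide":[0,0,0],"yaw":0},{"hand":0,"slide":[0,0,0],"yaw":0},{"hand":0,"slide":[0,0,0],"yaw":0},{"hand":0,"slide":[0,0,0],"yaw":0},{"hand":0,"slide":[0,0,1.5],"yaw":0},{"hand":0,"slide":[0,0,3.45],"yaw":0},{"hand":0,"slide":[0,0,3.45],"yaw":0},{"hand":0,"slide":[0,0,3.45],"yaw":0},{"hand":0,"slide":[0,0,3.45],"yaw":0}]'
python3 - <<'E'
from h import *
s=sense(); print(s["wrist_force"],s["moment"],s["tcp_pos"],s["joints"].round(1))
im=capture("wrist"); cv2.imwrite("pics/w4.png",cv2.resize(im[130:360,130:430],None,fx=2.6,fy=2.6,interpolation=cv2.INTER_CUBIC))
E
```

```text
time_s: 9.8
tcp_pos: [0.5267, -0.1891, 0.1349]
ee_rot: [[0.889, -0.457, -0.001], [-0.457, -0.889, 0.0], [-0.001, 0.0, -1.0]]
wrist_force: [-0.1, -0.1, -1.5]
gripper_width: 0.998
[-0.1464394  -0.10677616 -1.50451922] [-0.02425302  0.02985568  0.0326095 ] [ 0.52669618 -0.18907452  0.13493035] [ -3.2  25.2 -20.2  -0.  -44.7  66. ]
```

View pics/w4.png

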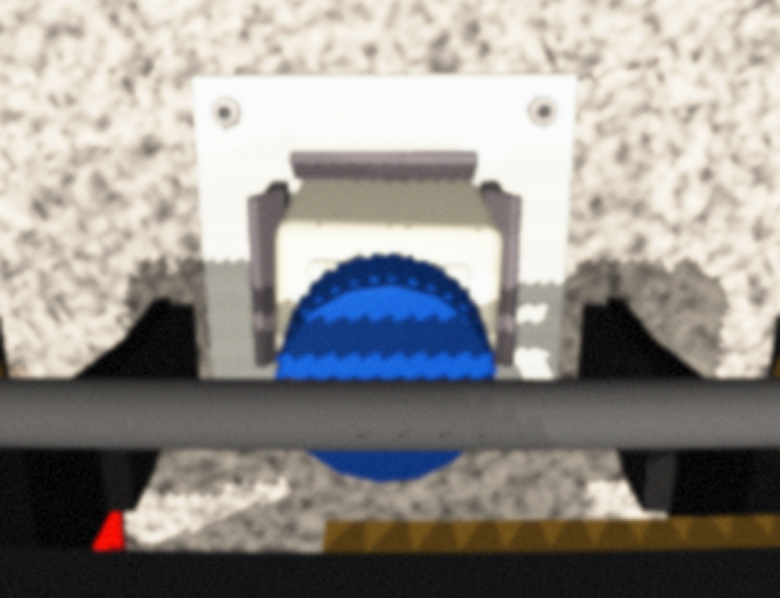

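The bottle is seated between the lips. The cap's top face spans (277..495, 287..480) in this crop.

```bash
python3 - <<'E'
from h import *
c=cam("wrist"); s=sense(); R=s["ee_rot"]; p=s["tcp_pos"]
g=lambda x,y,z: (R.T@(ray(c,(130+x/2.6,130+y/2.6),z)-p))
for a in[(386,287,.0893),(386,480,.0893),(277,382,.0893),(495,382,.0893),(277,230,.062),(500,230,.062),(194,76,.005),(576,76,.005)]: print(g(*a).round(4))
E
```

```text
[ 0.0236 -0.0002  0.0455]
[-0.0186 -0.0003  0.0456]
[ 0.0037 -0.0217  0.0456]
[0.0036 0.0212 0.0456]
[ 0.027  -0.0244  0.0728]
[0.027  0.0251 0.0729]
[ 0.0562 -0.0547  0.1298]
[0.0561 0.0539 0.1298]
```

```bash
python3 -m inch '[{"hand":0,"slide":[0.16,-0.08,0.1],"yaw":0},{"hand":0,"slide":[0.16,-0.08,0.1],"yaw":0},{"hand":0,"slide":[0.16,-0.08,0.1],"yaw":0},{"hand":0.7,"slide":[0.16,-0.08,0.1],"yaw":0},{"hand":0.7,"slide":[0.16,-0.08,0.1],"yaw":0},{"hand":0.7,"slide":[0.16,-0.08,0.1],"yaw":0},{"hand":0.7,"slide":[0.16,-0.08,0.1],"yaw":0},{"hand":0.7,"slide":[0.16,-0.08,0.1],"yaw":0},{"hand":0.7,"slide":[0.16,-0.08,0.1],"yaw":0},{"hand":0.7,"slide":[0.16,-0.08,0.1],"yaw":0}]'
python3 -c "
from h import *;s=sense();print(s['wrist_force'],s['moment'],s['joints'].round(1),s['tcp_pos'])"
```

```text
time_s: 11.1
tcp_pos: [0.5288, -0.1898, 0.1366]
ee_rot: [[0.889, -0.457, 0.0], [-0.457, -0.889, 0.0], [0.0, -0.0, -1.0]]
wrist_force: [-0.0, 1.0, -1.0]
gripper_width: 0.499
[-0.03099802  1.04739274 -0.9641897 ] [ 0.24396221 -0.03721185 -0.01701323] [ -3.2  25.2 -19.8  -0.  -45.   66. ] [ 0.52880426 -0.18984962  0.13658842]
```

```bash
python3 -m inch '[{"hand":0.7,"slide":[0,0,-0.01],"yaw":-0.12},{"hand":0.7,"slide":[0,0,-0.02],"yaw":-0.25},{"hand":0.7,"slide":[0,0,-0.03],"yaw":-0.37},{"hand":0.7,"slide":[0,0,-0.04],"yaw":-0.5},{"hand":0.7,"slide":[0,0,-0.05],"yaw":-0.62},{"hand":0.7,"slide":[0,0,-0.05],"yaw":-0.75},{"hand":0.7,"slide":[0,0,-0.06],"yaw":-0.87},{"hand":0.7,"slide":[0,0,-0.06],"yaw":-1.0},{"hand":0.7,"slide":[0,0,-0.06],"yaw":-1.0}]'
python3 -c "
from h import *;s=sense();R=s['ee_rot'];print(s['wrist_force'],s['moment'],np.arctan2(R[1,0],R[0,0]))"
python3 -m inch '[{"hand":0.7,"slide":[0,0,-0.01],"yaw":-0.1},{"hand":0.7,"slide":[0,0,-0.01],"yaw":-0.2},{"hand":0.7,"slide":[0,0,-0.01],"yaw":-0.2}]'
python3 -c "
from h import *;s=sense();R=s['ee_rot'];print(s['wrist_force'],s['moment'],np.arctan2(R[1,0],R[0,0]))"
```

```text
time_s: 12.22
tcp_pos: [0.5281, -0.1901, 0.1359]
ee_rot: [[0.097, -0.995, -0.002], [-0.995, -0.097, -0.0], [-0.0, 0.002, -1.0]]
wrist_force: [-1.8, 0.0, 0.5]
gripper_width: 0.501
[-1.78347134  0.03016749  0.5281873 ] [-0.05373687  0.47429453  0.01718065] -1.473436175056063
time_s: 12.6
tcp_pos: [0.528, -0.19, 0.1358]
ee_rot: [[-0.101, -0.995, -0.002], [-0.995, 0.101, 0.0], [0.0, 0.002, -1.0]]
wrist_force: [-2.7, -0.2, 2.3]
gripper_width: 0.498
[-2.6741231  -0.22529837  2.26698556] [-0.02321321  0.75665899  0.04745981] -1.6720784820215415
```

```bash
python3 -m inch '[{"hand":0.7,"slide":[0,0,-0.01],"yaw":-0.1},{"hand":0.7,"slide":[0,0,-0.01],"yaw":-0.2},{"hand":0.7,"slide":[0,0,-0.01],"yaw":-0.2}]' >/dev/null
cat > st.py <<'E'
from h import *
s=sense();R=s['ee_rot'];print(s['time_s'],s['wrist_force'].round(2),s['moment'].round(3),np.arctan2(R[1,0],R[0,0]).round(4),s['tcp_pos'].round(4),s['gripper_width'].round(3),s['joints'].round(1)[[0,5]])
E
python3 st.py
python3 -m inch '[{"hand":0.7,"slide":[0,0,-0.01],"yaw":-0.1},{"hand":0.7,"slide":[0,0,-0.015],"yaw":-0.2},{"hand":0.7,"slide":[0,0,-0.015],"yaw":-0.2}]' >/dev/null
python3 st.py
```

```text
Traceback (most recent call last):
  File "st.py", line 2, in <module>
    s=sense();R=s['ee_rot'];print(s['time_s'],s['wrist_force'].round(2),s['moment'].round(3),np.arctan2(R[1,0],R[0,0]).round(4),s['tcp_pos'].round(4),s['gripper_width'].round(3),s['joints'].round(1)[[0,5]])
                                                                                                                                                      ^^^^^^^^^^^^^^^^^^^^^^^^
AttributeError: 'float' object has no attribute 'round'
Traceback (most recent call last):
  File "st.py", line 2, in <module>
    s=sense();R=s['ee_rot'];print(s['time_s'],s['wrist_force'].round(2),s['moment'].round(3),np.arctan2(R[1,0],R[0,0]).round(4),s['tcp_pos'].round(4),s['gripper_width'].round(3),s['joints'].round(1)[[0,5]])
                                                                                                                                                      ^^^^^^^^^^^^^^^^^^^^^^^^
AttributeError: 'float' object has no attribute 'round'
```

```bash
sed -i "s/s\['gripper_width'\].round(3)/s['gripper_width']/" st.py; python3 st.py
python3 -m inch '[{"hand":0.7,"slide":[0,0,-0.01],"yaw":-0.1},{"hand":0.7,"slide":[0,0,-0.01],"yaw":-0.1},{"hand":0.7,"slide":[0,0,-0.01],"yaw":-0.1}]' >/dev/null
python3 st.py
```

```text
13.35 [-5.43  1.22  3.74] [0.517 1.484 0.403] -2.0699 [ 0.5276 -0.1898  0.1355] 0.49615042531679254 [ -3.2 -25.4]
13.725 [-6.83  1.01  3.93] [0.238 1.593 0.316] -2.1696 [ 0.5273 -0.19    0.1354] 0.4996742689812198 [ -3.2 -31.1]
```

```bash
python3 - <<'E'
from h import *
im=capture("wrist"); cv2.imwrite("pics/w5.png",cv2.resize(im[130:360,130:430],None,fx=2.6,fy=2.6,interpolation=cv2.INTER_CUBIC))
E
```

```text
(no output)
```

View pics/w5.png

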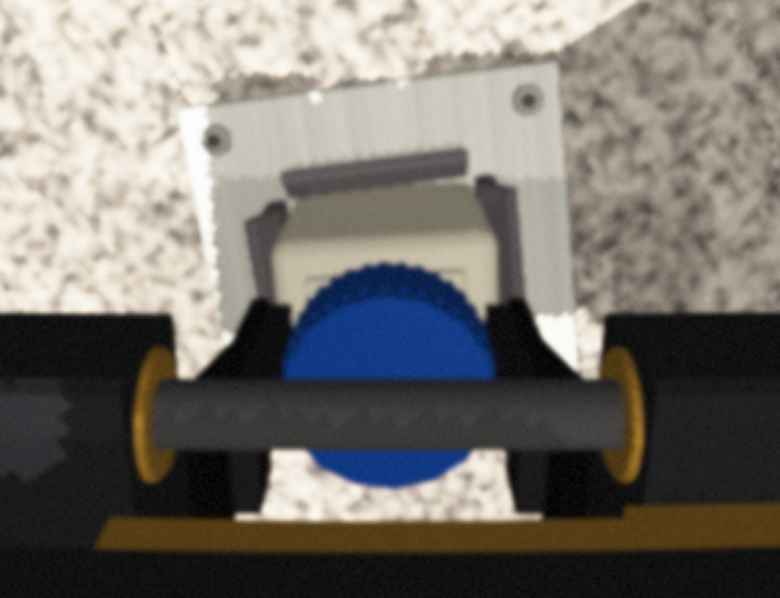

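The moment rose from 0.05 to 0.3–0.4 N m while the tool kept turning, so the cap has bottomed out and is slipping in the jaws. The picture shows the bottle home, turned about 4° clockwise against the nest walls. I back off 1.57 rad plus about 0.1 for the play.

```bash
python3 -m inch '[{"hand":0.7,"slide":[0,0,0.01],"yaw":0.12},{"hand":0.7,"slide":[0,0,0.02],"yaw":0.25},{"hand":0.7,"slide":[0,0,0.02],"yaw":0.37},{"hand":0.7,"slide":[0,0,0.03],"yaw":0.5},{"hand":0.7,"slide":[0,0,0.04],"yaw":0.62},{"hand":0.7,"slide":[0,0,0.04],"yaw":0.75},{"hand":0.7,"slide":[0,0,0.05],"yaw":0.87},{"hand":0.7,"slide":[0,0,0.06],"yaw":1.0},{"hand":0.7,"slide":[0,0,0.06],"yaw":1.0}]' >/dev/null
python3 st.py
python3 -m inch '[{"hand":0.7,"slide":[0,0,0.01],"yaw":0.12},{"hand":0.7,"slide":[0,0,0.02],"yaw":0.25},{"hand":0.7,"slide":[0,0,0.02],"yaw":0.37},{"hand":0.7,"slide":[0,0,0.03],"yaw":0.5},{"hand":0.7,"slide":[0,0,0.04],"yaw":0.62},{"hand":0.7,"slide":[0,0,0.04],"yaw":0.67},{"hand":0.7,"slide":[0,0,0.04],"yaw":0.67},{"hand":0.7,"slide":[0,0,0.04],"yaw":0.67}]' >/dev/null
python3 st.py
python3 - <<'E'
from h import *
im=capture("wrist"); cv2.imwrite("pics/w6.png",cv2.resize(im[130:360,130:430],None,fx=2.6,fy=2.6,interpolation=cv2.INTER_CUBIC))
E
```

```text
14.9 [-0.79 -0.12 -0.29] [-0.07   0.079  0.049] -1.1737 [ 0.5295 -0.1901  0.1361] 0.5011340626300944 [-3.2 26. ]
15.9 [0.42 1.75 0.56] [ 0.49  -0.016  0.027] -0.5055 [ 0.5292 -0.1897  0.1365] 0.49687893300795255 [-3.2 64.3]
```

View pics/w6.png

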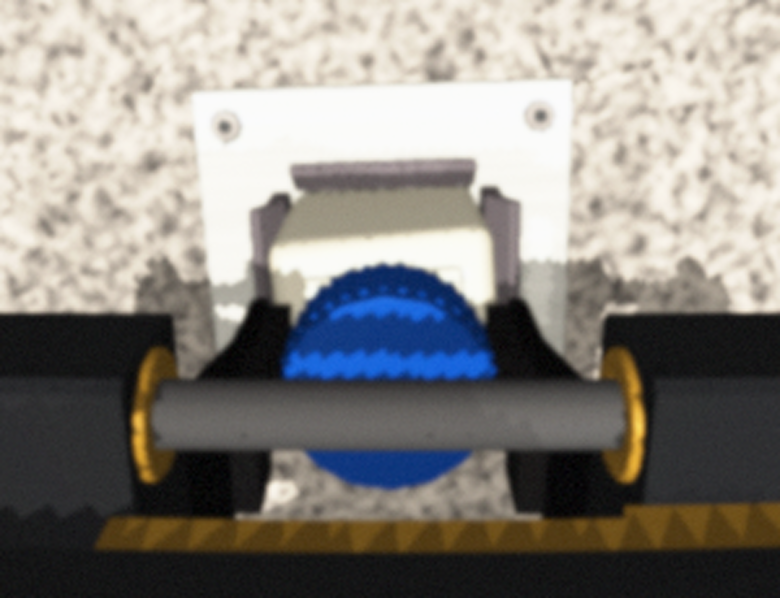

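```bash
python3 -c "
from station import finish_job; print(finish_job())"; python3 st.py
```

```text
the job is handed in; nothing more can be done
None
the job is handed in; nothing more can be done
```

I carried the square white bottle upright by its body and lowered it into the grey nest. I then screwed the cap down, backed it off about a quarter turn, and handed the job in at about 16 s with the jaws still gripping the cap.

**Seated:** The tool height on lowering matched the expected seated height within about 0.5 mm. After that the upward force rose, which means the bottle had reached the nest floor. The close-up pictures show it between the nest walls, both at the clockwise end and after backing off.

**Bottomed out:** The turning moment jumped from about 0.05 to 0.3–0.4 N m after roughly 1.2–1.6 rad clockwise, and the tool then kept turning without it rising further. I read this as the cap on its stop and slipping in the jaws.

**Backed off:** The tool turned back 1.66 rad. The bottle turned roughly 0.1 rad in the nest's play, so I estimate the cap at about 1.56 rad from its stop. The jaws were closed on the cap at about 43 mm, and the last wrist forces were under 2 N.

**Not confirmed:**
- I could not check the cap angle directly, because the white line was hidden behind part of the gripper in the later pictures.
- The moment readings were too noisy to show the cap's ordinary friction of 0.06 N m.
- I did not measure the petri dish, flask and amber bottle again. The arm's path stayed clear of them.

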